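Rock the seesaw gate and feed the balls down the other chute

TASK

The seesaw gate of the ball sorter is tipped towards one chute: with fingertips only, press its raised end down so that it rocks over its pivot and stays tipped towards the other chute. Then, from behind, push the two waiting steel balls off the feed ledge so that both roll by themselves over the gate and come to rest in that other chute. Do not pick up or carry the balls or touch them again once they have left the gate, and leave the things standing round the sorter where they are.

Things in the scene. Friction and masses are not known exactly. Their poses are not given: they have to be found in the camera images.
- stand: Ball sorter of plywood and sheet steel, fixed to the bench. Origin: centre of the underside of its base board (530 mm along y, 76 mm along x, 10 mm thick), under the gate's pivot, on the bench top. Axes: x runs from the gate back to the feed ledge (away from the robot at yaw 0), y to the left chute, z up.
- left_chute (a point): Middle of the floor of the left (+y) chute (stand frame x = 0, y = 188, z = 31 mm). The chute runs outward and down along y from 124 to 253 mm, floor 48 mm high at the gate end and 14 mm at the outer end, 50 mm wide inside, side walls 25 mm, closed by an end board 70 mm high.
- right_chute (a point): Middle of the floor of the right (-y) chute, the left one mirrored (stand frame y = -188 mm). Beyond it, at the right of the bench, a scroll saw with a lamp over it is fixed: keep out of world y = -0.22 to -0.62 m at x over 0.34 m, up to 0.65 m high (pass in front). At the back left a shelf 295 mm high: its front edge runs from world x 0.72, y 0.03 to x 0.85, y 0.93 m.
- ledge_lip (a point): Lip of the feed ledge, on its floor's middle line (stand frame x = 60, y = 0, z = 119 mm). The ledge is a channel along x behind it, 33 mm wide inside, side walls 4 mm thick and 8 mm above its floor. In front of the lip a short chute falls to x = 23 mm, z = 110 mm and drops balls on the gate's middle. A ball whose centre has passed the lip rolls on by itself.
- ledge_stop (a point): Top of the inner face of the low stop at the back end of the feed ledge, on its middle line (stand frame x = 135, y = 0, z = 120.5 mm). Here the ledge floor is 115 mm high; it rises evenly to the lip. The stop is 4 mm thick and stands 5.5 mm above the floor, so a fingertip passes over it; nothing else stands behind the ledge. The rear ball leans on the stop.
- gate (a joint): Seesaw gate: top-heavy steel trough 220 mm long (along y), 46 mm wide, pivoted under its middle, axis along x, 55 mm above the bench. It falls to the side it leans to. Rad: about +0.26 = left (+y) end raised, feeds the right chute; about -0.26 = right end raised, feeds the left chute. Starts at rest either way. About 1 N on a raised thumb plate rocks it; past level it falls over by itself.
- left_plate (a point): Centre of the upper face of the thumb plate at the gate's left (+y) end: flat steel, 42 mm (x) by 40 mm (y), 3 mm thick, sticking out in front of the trough for pressing. 42 mm in front of the pivot (-x), about 126 mm above the bench and 74 mm left of the middle when raised, 80 mm above and 100 mm left when down. The trough has a plate at mid front, 142 mm high.
- right_plate (a point): Centre of the upper face of the thumb plate at the gate's right (-y) end, the left one mirrored.
- ball_1_center (a point): Centre of the front steel ball, 30 mm across, about 0.11 kg, polished and slippery, waiting on the feed ledge, touching the rear ball and nearer to the lip.
- ball_2_center (a point): Centre of the rear steel ball, the same size, at the back of the feed ledge; pushing it towards the lip pushes the front ball too. Its centre is 15 mm above the ledge floor, so a fingertip 10 to 13 mm above the floor clears the side walls and still meets the ball.
- block_c: Loose wooden block 35 x 91 x 36 mm standing behind the right chute; origin at the centre of its underside. To be left alone.
- blue_tape: Loose roll of dark tape, 53 mm across, 19 mm high, lying behind the left chute; origin at the centre of its underside. To be left alone.
- pencil: Loose pencil, 136 mm long, 7 mm thick, lying on the bench in front of the sorter; origin at the centre of its underside. To be left alone.
There are look-alikes about, which are no part of the job. Leave any orange look-alike of the part that bears ball_2_center alone. Leave any brown look-alike of the part that bears ball_1_center alone.

How it is judged:
By the outcome, as a careful person would: the job done as asked, in the order asked, and still so for the second after the job is handed in, with the robot touching nothing.
It also fails if it takes over 43 s, if anything falls off the work surface, if the arm or the gripper's body presses on something with over 40 N, if the wrist force passes 120 N, or if a joint passes its speed limit or range.

ROBOT

A 6-joint arm with a two-finger parallel gripper is mounted at the origin on a cart in front of the work surface, level with it; the furniture and walls round the work are solid. World frame = base frame: x ahead of the robot, y to its left, z up, the work surface at z = 0. Lengths are in m, angles in rad, forces in N, time in s.
With the tool pointing down it reaches from about 0.25 to 0.775 m from the base axis. Payload 4 kg.
Tool frame: the origin (TCP) lies between the finger pads; the fingertips stand 14 mm ahead of it and the grasp point (between the pads) lies 5 mm behind it (tip_reach is the distance from the TCP to the fingertips, in m); z points along the fingers, y is the line along which they close (so a half turn about z gives the same grasp; the last joint's range is limited). The gripper opens to 94 mm and grips with 3 to 60 N. Pads are 16 mm wide; open, the fingers measure 119 mm over their backs; the gripper's body (75 mm by 177 mm) begins 78 mm behind the grasp point.
Start: joints at [1.13, 0.087, 1.371, -0, 1.684, -0.103], TCP at [0.182, 0.519, 0.22] pointing down, gripper open.
Joint ranges: [-3.1, 3.1], [-0.76, 2.03], [0.27, 2.55], [-1.08, 4.22], [0.17, 2.65], [-2.57, 2.57]. Speed limits (rad/s): [2.79, 2.79, 3.14, 3.14, 3.14, 3.14].

INTERFACE

Orientations are given as [roll, pitch, yaw] about the fixed x, y, z axes, in that order (R = Rz(yaw) Ry(pitch) Rx(roll)).
In Python, from bench import * gives the robot as it stands. The module is installed in compiled form; this text tells all that it offers.
- The arm moves only by the tool servo_tool, never from a script. Its argument "targets" is a list of rows, each a list of 4 numbers: the shift along the tool's x, y, z in cm, then the turn about the tool's z in degrees. A call has 1 to 8 rows; each row is the pose to reach, as a shift and turn from the pose commanded when the call began, along the tool's axes at that moment; what a row does not reach only later rows make up. A row lasts 1/8 s, in which the tool goes at most 62.5 mm and 10.7 degrees, less where a joint would pass 70% of its speed; a pose out of reach is approached as far as the arm can. A call with a gripper value outside its range is refused whole. "claw" is the closure in counts, from 0 (fully open) to 255 (shut), set as the call begins (left out, the last holds). The fingers move at their own pace and stop on an object; the grip force is fixed at half the most. Time passes only in rows, so rows that repeat a pose let the fingers close. It gives the time, the measured TCP pose, the force, the opening and the grip force at its end, in the units of the state.
- get_obs(): the state, without advancing time (a new reading comes with each control period).
- snapshot(name): name is "scene" or "side" or "wrist"; returns the picture (420x560x3 uint8, blue, green, red); there is no depth.
- camera_model(name): a dict with "camera_matrix" (3x3 intrinsics, pixels), "camera_from_world" (4x4, takes a point from world to camera coordinates). Camera axes: x right, y up, looking along -z (the intrinsics and any distortion apply to the point x, -y, -z); pixel columns grow to the right and rows downward; lengths in m; the calibration is good to about 2 mm. A picture is of the moment at which its call begins: read the wrist's pose just before it. camera_model takes no time and is no camera call; for the wrist camera it gives the pose at the moment of the call.
- close_job(): hands the job in; it is judged then, once.
The state is a dict: "time": time; "joint_positions": joint angles; "qvel": joint speeds; "joint_torque": joint torques, N m; "tool_pos": TCP position; "ee_rot": TCP orientation; "wrist_force": force on the tool from outside, world axes, zero at the start; "wrist_torque": the same for the moment, N m; "width": finger opening in m; "finger_force": force on a finger pad.
Only numpy, scipy, OpenCV 4.12 (cv2) and the standard library are available. Lean on these libraries where they do the work, as an engineer would, in place of code of your own. Each camera call takes 0.05 s, during which the arm holds its last target. There are 200 camera calls.

## Working session

There is one attempt and no reset: what is moved stays moved. The work goes in short steps, Python scripts to look and compute and a tool call to move; the robot and the scene stay as the last step left them, time stands still between calls to the robot, and variables do not carry over. Pictures are saved under pics/ and viewed, at most 10 in all, crops included, and the job is handed in when it is done.

Besides the shell and the picture viewer there is one more tool, called after "Request:" by a JSON object that holds its "name" and its "arguments". servo_tool: Moves the arm, as the interface text tells. Its arguments: {"type":"object","properties":{"targets":{"type":"array"},"claw":{"type":"number"}},"required":["targets"]}

```bash
mkdir -p pics; cat > h.py <<'E'
from bench import *
import numpy as np, cv2
def ray(cam,u,v):
    K=np.array(cam["camera_matrix"]);T=np.array(cam["camera_from_world"])
    d=np.linalg.inv(K)@[u,v,1]; d=np.array([d[0],-d[1],-d[2]])
    R=T[:3,:3]; return -R.T@T[:3,3], R.T@d
def onplane(cam,u,v,z):
    o,d=ray(cam,u,v); return o+d*(z-o[2])/d[2]
def proj(cam,p):
    K=np.array(cam["camera_matrix"]);T=np.array(cam["camera_from_world"])
    c=T[:3,:3]@np.array(p)+T[:3,3]; q=K@[c[0],-c[1],-c[2]]; return q[:2]/q[2]
def tri(c1,p1,c2,p2):
    o1,d1=ray(c1,*p1);o2,d2=ray(c2,*p2)
    d1/=np.linalg.norm(d1); d2/=np.linalg.norm(d2)
    s=np.linalg.lstsq(np.c_[d1,-d2],o2-o1,rcond=None)[0]
    a,b=o1+s[0]*d1,o2+s[1]*d2
    return (a+b)/2,np.linalg.norm(a-b)
E
python3 - <<'E'
from h import *
a=snapshot("scene");b=snapshot("side")
cv2.imwrite("pics/scene.png",a);cv2.imwrite("pics/side.png",b)
print(camera_model("scene"));print(camera_model("side"));o=get_obs();print(o["time"],o["tool_pos"],o["ee_rot"],o["width"])
E
```

```text
{'camera_matrix': array([[514.86856048,   0.        , 282.57094798],
       [  0.        , 514.86856048, 208.30613008],
       [  0.        ,   0.        ,   1.        ]]), 'camera_from_world': array([[ 0.59312035, -0.80509596, -0.00536148, -0.17771341],
       [ 0.411003  ,  0.29704942,  0.86188061, -0.35148201],
       [-0.69230397, -0.51340252,  0.50708291, -0.64198865],
       [ 0.        ,  0.        ,  0.        ,  1.        ]])}
{'camera_matrix': array([[507.3491353 ,   0.        , 272.61249018],
       [  0.        , 507.3491353 , 211.34306908],
       [  0.        ,   0.        ,   1.        ]]), 'camera_from_world': array([[ 0.9970452 ,  0.07635869,  0.00837995, -0.5195729 ],
       [-0.0502089 ,  0.56523344,  0.82340162, -0.17945031],
       [ 0.05813724, -0.82138938,  0.56739718, -0.99686681],
       [ 0.        ,  0.        ,  0.        ,  1.        ]])}
0.1 [0.18208489 0.51848998 0.21842386] [-3.13964151e+00 -1.96903610e-04  2.80378426e+00] 0.09382936244888052
```

View pics/scene.png

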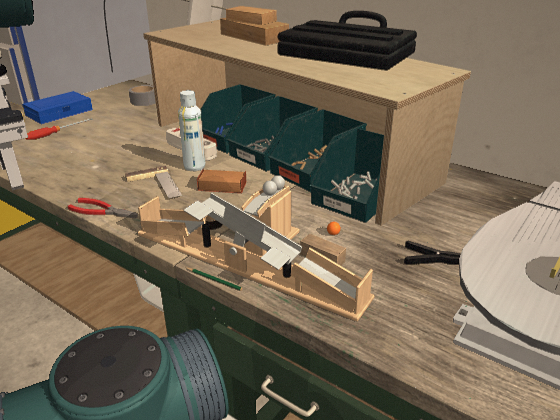

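View pics/side.png

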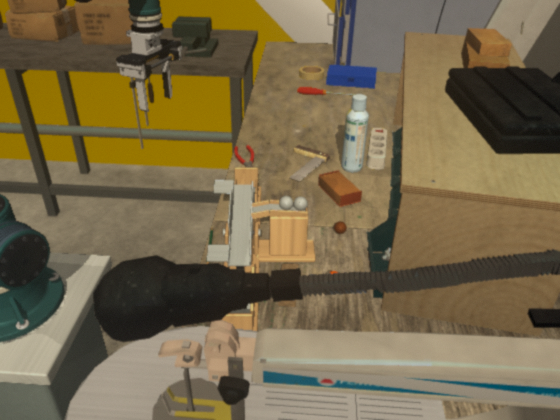

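The scene view shows the sorter at about (130–375, 185–320), with the left plate raised near (200,210), the right plate down near (280,257) and the balls near (270,187) and (278,183). In the side view the balls are at (286,203) and (301,203). Look-alikes are the orange ball at scene (333,228) and the brownish ball at side (340,227), both on the bench. I want the two grey steel balls on the ledge, so I'll check them in one close crop.

```bash
python3 - <<'E'
import cv2,numpy as np
a=cv2.imread("pics/scene.png")[165:325,125:385];b=cv2.imread("pics/side.png")[155:335,195:355]
a=cv2.resize(a,None,fx=3,fy=3,interpolation=cv2.INTER_CUBIC)
b=cv2.resize(b,None,fx=3,fy=3,interpolation=cv2.INTER_CUBIC)
cv2.imwrite("pics/c1.png",a);cv2.imwrite("pics/c2.png",b)
E
```

```text
(no output)
```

View pics/c1.png

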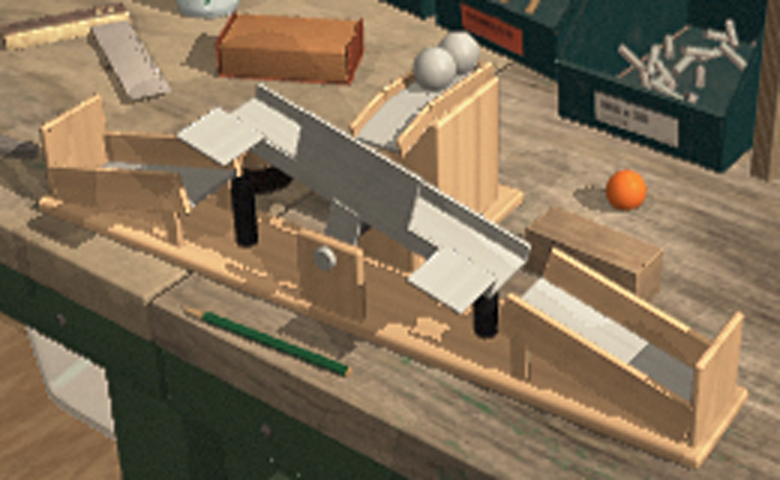

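View pics/c2.png

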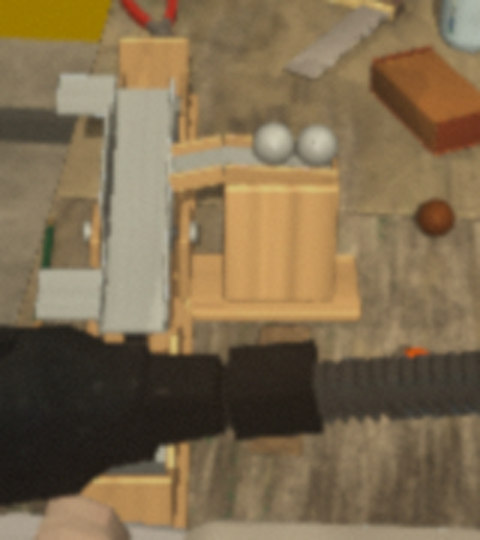

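The crops show the left plate raised at scene (199,209) / side (224,186) and the right plate down at (278,258) / (218,253). The steel balls are front (270,188) / (286,203) and rear (278,182) / (301,203). The orange and brown balls lie loose on the bench.

```bash
python3 - <<'E'
from h import *
S=camera_model("scene");D=camera_model("side")
s=lambda x,y:(125+(x+.5)/3-.5,165+(y+.5)/3-.5); d=lambda x,y:(195+(x+.5)/3-.5,155+(y+.5)/3-.5)
P={}
for n,a,b in [("b1",(435,68),(273,143)),("b2",(460,52),(317,145)),("lp",(220,133),(86,94)),("rp",(457,278),(69,293))]:
    P[n]=tri(S,s(*a),D,d(*b)); print(n,P[n][0].round(4),round(P[n][1],4))
e=P["b2"][0]-P["b1"][0]; print("yaw from balls",np.degrees(np.arctan2(e[1],e[0])),np.linalg.norm(e))
e=P["lp"][0]-P["rp"][0]; print("yaw plates",np.degrees(np.arctan2(-e[0],e[1])),np.linalg.norm(e[:2]))
# outer end boards on base-board plane: base corner front right, front left
for n,a in [("FR",(697,465)),("FL",(42,203)),("BR",(745,395))]: print(n,onplane(S,*s(*a),0.005).round(4))
E
```

```text
b1 [0.5317 0.2027 0.1339] 0.0001
b2 [0.5622 0.2044 0.1328] 0.0003
lp [0.3905 0.2667 0.1274] 0.0013
rp [0.4047 0.0897 0.0822] 0.0012
yaw from balls 3.2679982917514128 0.030577352345929384
yaw plates 4.592588809681773 0.1776086492585732
FR [ 0.4233 -0.0699  0.005 ]
FL [0.3841 0.4581 0.005 ]
BR [ 0.4952 -0.0632  0.005 ]
```

Request:
{"name": "servo_tool", "arguments": {"targets": [[-3.5,-2,0,-3],[-7,-4,0,-6],[-10.5,-6,0,-9],[-14,-8,0,-12],[-17.5,-10,0,-15],[-21,-12,0,-18],[-24.5,-14,0,-21],[-27.8,-15.8,0,-23.6]], "claw": 255}}

```text
time: 1.1
tool_pos: [0.3927, 0.2765, 0.219]
ee_rot: [-3.141, -0.001, -3.066]
wrist_force: [0.9, 0.3, 0.2]
width: 0.0174
finger_force: 0.0
```

Request:
{"name": "servo_tool", "arguments": {"targets": [[0,0,1,0],[0,0,2,0],[0,0,3,0],[0,0,4,0],[0,0,5,0],[0,0,5,0],[0,0,5,0]]}}

```text
time: 1.98
tool_pos: [0.3924, 0.2779, 0.1698]
ee_rot: [3.141, 0.001, -3.067]
wrist_force: [0.5, 0.1, 0.1]
width: 0.0005
finger_force: 0.0
```

```bash
python3 - <<'E'
from h import *
a=snapshot("scene")[165:325,125:385];b=snapshot("side")[155:335,195:355]
a=cv2.resize(a,(494,304),interpolation=cv2.INTER_CUBIC);b=cv2.resize(b,(270,304),interpolation=cv2.INTER_CUBIC)
cv2.imwrite("pics/c3.png",np.hstack([a,b]))
E
```

```text
(no output)
```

View pics/c3.png

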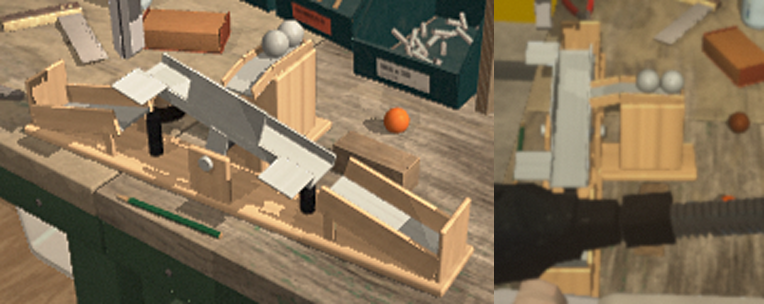

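The finger end shows at crop (128,55), about above the left plate at (140,85). It isn't obvious in the side crop, so I'll check by projection.

```bash
python3 - <<'E'
from h import *
o=get_obs();p=o["tool_pos"]-[0,0,.014];S=camera_model("scene");D=camera_model("side")
u=proj(S,p);v=proj(D,p);print(p,u,v,((u-[125,165])*1.9),((v-[195,155])*1.69+[494,0]))
b=snapshot("side");cv2.imwrite("pics/side2.png",cv2.resize(b[90:270,140:340],(600,540)))
E
```

```text
[0.39252042 0.27790831 0.15608631] [193.28009627 194.12057729] [224.4704032  171.96407842] [129.73218292  55.32909685] [543.80498141  28.66929253]
```

View pics/side2.png

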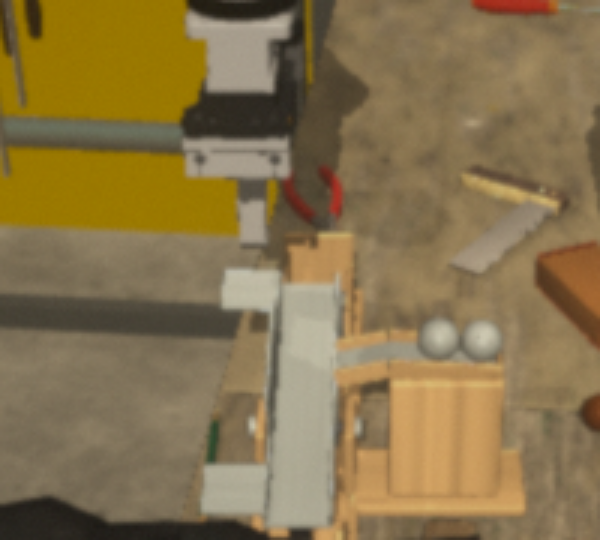

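The finger stands over the raised left plate, with its tip at side crop (253,243) and the plate at (250,290). Next I press down.

Request:
{"name": "servo_tool", "arguments": {"targets": [[0,0,1,0],[0,0,2,0],[0,0,3,0],[0,0,3.8,0],[0,0,4.6,0],[0,0,5.4,0],[0,0,6.2,0],[0,0,6.4,0]]}}

```text
time: 3.12
tool_pos: [0.3918, 0.2775, 0.1046]
ee_rot: [-3.141, -0.001, -3.068]
wrist_force: [0.1, 0.1, -0.2]
width: 0.0005
finger_force: 0.0
```

Request:
{"name": "servo_tool", "arguments": {"targets": [[0,0,-1.5,0],[0,0,-4,0],[0,0,-7,0],[0,0,-10,0],[0,0,-12,0],[0,0,-12,0]]}}

```text
time: 3.88
tool_pos: [0.3935, 0.2784, 0.229]
ee_rot: [3.139, 0.006, -3.067]
wrist_force: [-0.2, 0.1, -0.8]
width: 0.0005
finger_force: 0.0
```

```bash
python3 - <<'E'
from h import *
a=snapshot("scene")[165:325,125:385];b=snapshot("side")[155:335,195:355]
a=cv2.resize(a,(494,304),interpolation=cv2.INTER_CUBIC);b=cv2.resize(b,(270,304),interpolation=cv2.INTER_CUBIC)
cv2.imwrite("pics/c4.png",np.hstack([a,b])); print(get_obs()["tool_pos"])
E
```

```text
[0.39225321 0.27773864 0.22577519]
```

View pics/c4.png

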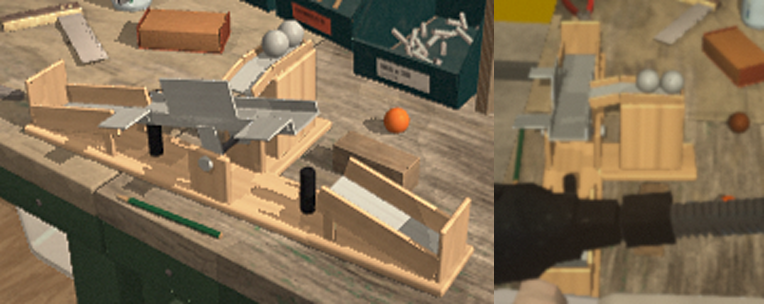

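The gate is now tipped the other way: left plate down at (125,120), right plate raised at (268,130), and the balls haven't moved. Before moving behind the ledge I'll check the bottle clearance.

```bash
python3 - <<'E'
from h import *
S=camera_model("scene");D=camera_model("side")
print("bottle base",onplane(S,193,167,0),onplane(D,353,168,0),"top",tri(S,(188,94),D,(360,102)))
print("brick",[onplane(D,*q,.035).round(3) for q in [(318,180),(345,172),(360,192),(332,203)]])
o=get_obs();yaw=o["ee_rot"][2];d=np.array([.606,.208])-o["tool_pos"][:2]
print(o["tool_pos"],d@[np.cos(yaw),np.sin(yaw)],d@[np.sin(yaw),-np.cos(yaw)],np.degrees(yaw))
E
```

```text
bottle base [0.69871964 0.6043064  0.        ] [0.70532608 0.59896285 0.        ] top (array([0.70414361, 0.59903044, 0.20395779]), np.float64(0.009021653624244437))
brick [array([0.604, 0.465, 0.035]), array([0.676, 0.513, 0.035]), array([0.71 , 0.416, 0.035]), array([0.638, 0.359, 0.035])]
[0.39225321 0.27773864 0.22577519] -0.20800043335245524 -0.08536384965546032 -175.75646710681173
```

Request:
{"name": "servo_tool", "arguments": {"targets": [[-3,-1.2,-1,0],[-6,-2.5,-1,0],[-9,-3.7,-1,0],[-12,-5,-1,0],[-15,-6.2,-1,0],[-18,-7.4,-1,0],[-20.8,-8.5,0,0],[-20.8,-8.5,0,0]]}}

```text
time: 4.97
tool_pos: [0.6061, 0.2072, 0.2217]
ee_rot: [-3.141, -0.006, -3.07]
wrist_force: [0.0, 0.3, -0.5]
width: 0.0005
finger_force: 0.0
```

Request:
{"name": "servo_tool", "arguments": {"targets": [[0,0,2,0],[0,0,4,0],[0,0,6,0],[0,0,8,0],[0,0,8.5,0],[0,0,8.5,0],[0,0,8.5,0]]}}

```text
time: 5.85
tool_pos: [0.6063, 0.2087, 0.1419]
ee_rot: [3.141, 0.002, -3.067]
wrist_force: [0.0, -0.2, -0.1]
width: 0.0006
finger_force: 0.0
```

```bash
python3 - <<'E'
from h import *
o=get_obs();print(o["tool_pos"],o["ee_rot"])
a=snapshot("scene")[145:245,215:345];b=snapshot("side")[155:255,245:355]
a=cv2.resize(a,(416,320),interpolation=cv2.INTER_CUBIC);b=cv2.resize(b,(352,320),interpolation=cv2.INTER_CUBIC)
cv2.imwrite("pics/c5.png",np.hstack([a,b]))
E
```

```text
[0.60627533 0.20869209 0.14185183] [ 3.14106782e+00  1.98867708e-03 -3.06725400e+00]
```

View pics/c5.png

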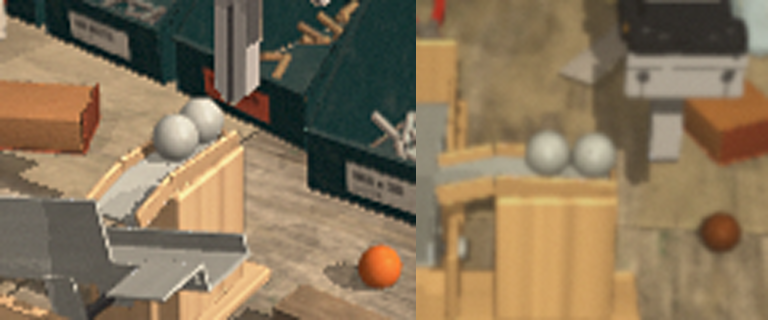

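The tip stands behind the rear ball, in line with it (side crop: tip (665,155), rear ball (593,155)) and 13 mm above the ledge floor. I'll push slowly along tool +x, rising with the ledge.

Request:
{"name": "servo_tool", "arguments": {"targets": [[0.5,0,0.05,0],[1,0,0.05,0],[1.4,0,0.05,0],[1.8,0,0.05,0],[2.2,0,0.03,0],[2.6,0,0.02,0],[3,0,0.0,0],[3.4,0,-0.02,0]]}}

```text
time: 6.95
tool_pos: [0.5718, 0.2058, 0.1407]
ee_rot: [3.142, 0.0, -3.067]
wrist_force: [-0.2, 0.7, 1.3]
width: 0.0004
finger_force: 0.2
```

Request:
{"name": "servo_tool", "arguments": {"targets": [[0.4,0,-0.02,0],[0.8,0,-0.04,0],[1.2,0,-0.06,0],[1.6,0,-0.08,0],[2.0,0,-0.1,0],[2.4,0,-0.12,0],[2.8,0,-0.14,0],[3.2,0,-0.16,0]]}}

```text
time: 7.95
tool_pos: [0.5398, 0.2034, 0.1423]
ee_rot: [3.142, -0.0, -3.067]
wrist_force: [0.1, -0.1, 0.5]
width: 0.0002
finger_force: 0.1
```

Request:
{"name": "servo_tool", "arguments": {"targets": [[0.4,0,-0.02,0],[0.8,0,-0.04,0],[1.2,0,-0.06,0],[1.6,0,-0.08,0],[2.0,0,-0.1,0],[2.4,0,-0.12,0],[2.8,0,-0.14,0],[3.2,0,-0.16,0]]}}

```text
time: 8.95
tool_pos: [0.5079, 0.2011, 0.1439]
ee_rot: [3.142, -0.0, -3.067]
wrist_force: [0.6, 0.1, 1.1]
width: 0.0005
finger_force: 0.0
```

```bash
python3 - <<'E'
from h import *
o=get_obs();print(o["tool_pos"],o["wrist_force"])
a=snapshot("scene")[165:325,125:385];b=snapshot("side")[155:335,195:355]
a=cv2.resize(a,(494,304),interpolation=cv2.INTER_CUBIC);b=cv2.resize(b,(270,304),interpolation=cv2.INTER_CUBIC)
cv2.imwrite("pics/c6.png",np.hstack([a,b]))
E
```

```text
[0.50791161 0.20109587 0.14386991] [0.57140617 0.065315   1.1255085 ]
```

View pics/c6.png

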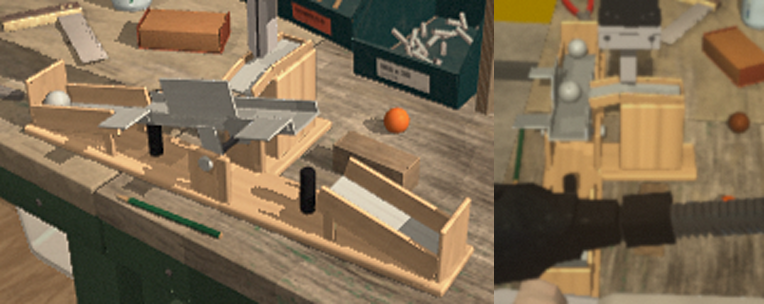

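One ball is already in the left chute at (57,98) and the second is on the gate at side crop (570,92), rolling left. I'll lift clear and let it settle.

Request:
{"name": "servo_tool", "arguments": {"targets": [[-0.5,0,-0.5,0],[-1,0,-2,0],[-1.5,0,-4,0],[-2,0,-6,0],[-3,0,-8,0],[-4,0,-8,0],[-4,0,-8,0],[-4,0,-8,0]]}}

```text
time: 10.05
tool_pos: [0.5476, 0.2039, 0.2226]
ee_rot: [-3.141, -0.002, -3.068]
wrist_force: [-0.5, 0.3, 0.1]
width: 0.0003
finger_force: 0.0
```

Request:
{"name": "servo_tool", "arguments": {"targets": [[0,0,0,0],[0,0,0,0],[0,0,0,0],[0,0,0,0],[0,0,0,0],[0,0,0,0],[0,0,0,0],[0,0,0,0]]}}

```text
time: 11.05
tool_pos: [0.5481, 0.2041, 0.2239]
ee_rot: [3.142, -0.0, -3.067]
wrist_force: [-0.9, 0.5, 0.2]
width: 0.0006
finger_force: 0.0
```

```bash
python3 - <<'E'
from h import *
p=snapshot("scene");[snapshot("scene") for _ in range(9)];a=snapshot("scene")
print("diff",cv2.absdiff(p,a)[165:325,125:385].max())
a=a[165:325,125:385];b=snapshot("side")[155:335,195:355]
a=cv2.resize(a,(494,304),interpolation=cv2.INTER_CUBIC);b=cv2.resize(b,(270,304),interpolation=cv2.INTER_CUBIC)
cv2.imwrite("pics/c7.png",np.hstack([a,b]));print(get_obs()["time"])
E
```

```text
diff 19
11.65
```

View pics/c7.png

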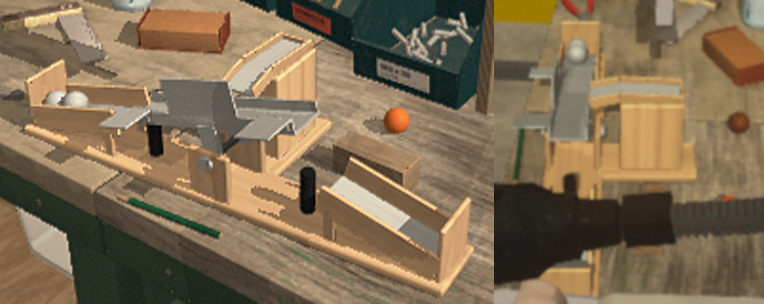

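Both balls rest in the left chute at (53,98) and (76,99). The gate stays tipped left, the surroundings are unmoved and the robot is clear.

```bash
python3 -c "
from bench import *
print(close_job())"
```

```text
the job is handed in; nothing more can be done
None
```

I tipped the gate over to the left chute and pushed both steel balls off the ledge; both came to rest in that chute, and I handed the job in at about 12 s with the robot clear.

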